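# Take the vial from behind the warmer's sprung guard

### The arm

A 7-joint arm with a two-finger parallel gripper is mounted at the origin on the work surface. World frame = base frame: x ahead of the robot, y to its left, z up, the work surface at z = 0. Lengths are in m, angles in rad, forces in N, time in s.
With the tool pointing down it reaches from about 0.4 to 0.85 m from the base axis. Payload 10.4 kg.
Tool frame: the origin (TCP) lies midway between the tips of the shut fingers; the grasp point (between the pads) lies 19 mm behind it; z points along the fingers, y is the line along which they close (so a half turn about z gives the same grasp; the last joint's range is limited). The gripper opens to 87 mm and grips with 3 to 60 N. Pads are 19 mm wide; open, the fingers measure 117 mm over their backs; the gripper's body (75 mm by 190 mm) begins 51 mm behind the grasp point.
Start: joints at [1.315, 0.332, -0.065, 1.46, 0.022, 1.35, -0.088], TCP at [0.144, -0.608, 0.199] pointing down, gripper open.
Joint ranges: [-2.6, 2.6], [-0.5, 2.12], [-1.47, 1.34], [0.16, 2.42], [-1.27, 4.41], [0.06, 2.06], [-2.6, 2.6]. Speed limits (rad/s): [2.22, 2.22, 2.79, 2.79, 3.14, 3.14, 3.14].

### API

Orientations are given as a unit quaternion [x, y, z, w].
In Python, from bench import sensors, eyes, order gives the robot as it stands.
- The arm moves only by the tool arm_command, never from a script. Its argument "steps" is a list of rows, each an object with "rot": the turn, a rotation vector about the world's x, y, z in degrees, a list of three; "slide": the shift along the world's x, y, z in m, a list of three; "grip": the opening, from 0 (shut) to 1 (fully open). A call has exactly 8 rows; each row shifts and turns the commanded pose from where the row before left it; what a row does not reach is not made up. A row lasts 1/8 s, in which the tool goes at most 62.5 mm and 10.7 degrees, less where a joint would pass 70% of its speed; a pose out of reach is approached as far as the arm can. A call with a gripper value outside its range is refused whole. The fingers move at their own pace and stop on an object; "newtons" is the grip in N (left out, the last holds). Time passes only in rows, so rows that do not move let the fingers close, or fill a call up. It gives the time, the measured TCP pose, the force, the opening and the grip force at its end, in the units of the state.
- sensors.read_state(): the state, without advancing time (a new reading comes with each control period).
- eyes.camera(name): name is "scene" or "side" or "wrist"; returns a dict with "pixels" (400x640x3 uint8, red, green, blue), "intrinsics" (3x3 intrinsics, pixels), "pose" (4x4, takes a point from camera to world coordinates). Camera axes: x right, y down, z forward; pixel columns grow to the right and rows downward; lengths in m; the calibration is good to about 2 mm. A picture is of the moment at which its call begins. There is no depth.
- order.close_job(): hands the job in; it is judged then, once.
Trained networks look in a picture, given as the dict that the camera call returned (one of the last four; its "shot" number tells which), for a name from the list of things; names that differ only in an ending like _2 or _b are one class to them, and where a whole thing is asked for, a point or a joint stands for the part that bears it (a point fixed in the world has none). Each returns a list of dicts, best first, with "conf" (0 to 1); they miss things now and then, are a little off and sometimes report something else, mostly with a low value. They report only what shows in the picture. A call takes as long as a camera call. They do not tell look-alikes from the thing itself.
- eyes.look_for(name, picture): "bbox" ([left, top, right, bottom] in pixels, round what is visible of it).
The state is a dict: "time": time; "joint_positions": joint angles; "joint_vel": joint speeds; "joint_torque": joint torques, N m; "ee_pos": TCP position; "eef_rot": TCP orientation; "ft_force": force on the tool from outside, world axes, zero at the start; "torque": the same for the moment, N m; "width": finger opening in m; "grip_force": force on a finger pad.
Only numpy, scipy, OpenCV 4.12 (cv2) and the standard library are available. Lean on these libraries where they do the work, as an engineer would, in place of code of your own. Each camera call takes 0.05 s, during which the arm holds its last target. There are 200 camera calls.

### The job

Take the taller, slimmer capped vial off the sample warmer's plate: its clear guard springs shut, so push the guard open and hold it there with the hand while gripping the vial. Keep the vial upright and set it down, without dropping it, in the middle of the round metal cooling disc on the bench; let go, with the guard fallen shut again.

Things in the scene. Friction and masses are not known exactly. Their poses are not given: they have to be found in the camera images.
- vial: capped amber vial, black cap: upright cylinder 30 mm in diameter, 55 mm tall, about 50 g; origin at the centre of its underside. It stands on the warmer's plate under the guard, at warmer x about -56 mm and y about +65 or -65 mm. On the other side, 130 mm away, stands a bystander: a squat jar with the same colours, 49 mm in diameter and 32 mm tall.
- warmer: fixed white sample warmer, 200 mm deep (x) by 300 mm wide (y), flat steel plate on top at height 60 mm; a console 36 mm high juts 75 mm out at the front. Origin at the centre of the housing's underside; x points from front (robot's side) to rear, y left, z up; turned a little about z. Sides and rear are open: behind the guard only vial and jar stand on the plate.
- guard (a joint): clear hood 250 mm wide, hinged along y at warmer x -90 mm, height 66; front wall up to height 141, then roof rising rearward over vial and jar to a free edge at warmer x -41, height 170 when shut. Value: opening angle in rad, 0 shut, stop 1.0; edge swings to the front. Springs shut, 1 to 2 N at the edge. A hand lowered behind the edge and moved level to the front opens it; pressing down does not.
- disc: fixed round aluminium cooling disc lying on the bench to the right of the warmer, 100 mm in diameter, 15 mm thick; origin at the centre of its underside, so its top is 15 mm above the origin.
Things that resemble listed ones, but are neither listed nor needed, are in the scene too. Leave any pink or yellow look-alike of the vial alone. Of the things that look like the disc, take the one that is farthest to the robot's right at the start.

How it is judged:
On the way, in this order (a step that is already met when the one before it is completed fails the run):
1. the fingers have the vial while it is still at the plate and the hand holds the guard open (more than 0.12 rad) (value of joint guard above 0.12 rad and z of vial in the frame of warmer below 0.07 m and contact force between the fingers and vial above 0.5 N), for 0.1 s.
2. the vial is lifted clear of the warmer's plate (underside more than 12 mm above it) (z of vial in the frame of warmer above 0.072 m), for 0.1 s.
3. the vial is lowered to within 8 mm of the disc's top while still held in the fingers, not dropped (horizontal distance between vial and disc below 0.025 m and z of vial in the frame of disc below 0.023 m and contact force between the fingers and vial above 0.5 N), for 0.1 s.
At the end, for the whole second after the job is handed in: The vial stands upright (within 10 degrees), released and at rest on the cooling disc, its axis within 25 mm of the disc's centre, and the guard is shut again (within 0.1 rad) (horizontal distance between vial and disc below 0.025 m and z of vial in the frame of disc between 0.011 and 0.019 m and angle between vial's own z axis and vertical below 0.17 rad and linear speed of vial below 0.02 m/s and value of joint guard below 0.1 rad); the robot touches nothing.
It fails at once if the vial is tipped more than 45 degrees (angle between vial's own z axis and vertical above 0.785 rad).
It also fails if it takes over 48 s, if anything falls off the work surface, if the arm or the gripper's body presses on something with over 40 N, if the wrist force passes 120 N, or if a joint passes its speed limit or range.

## Working session

There is one attempt and no reset: what is moved stays moved. The work goes in short steps, Python scripts to look and compute and a tool call to move; the robot and the scene stay as the last step left them, time stands still between calls to the robot, and variables do not carry over. Pictures are saved under pics/ and viewed, at most 10 in all, crops included, and the job is handed in when it is done.

Besides the shell and the picture viewer there is one more tool, called after "Request:" as name(argument=value, ...) on one line, values as JSON. arm_command: Moves the arm, as the interface text tells. Its arguments: {"type":"object","properties":{"steps":{"type":"array","items":{"type":"object","properties":{"rot":{"type":"array","items":{"type":"number"}},"slide":{"type":"array","items":{"type":"number"}},"grip":{"type":"number"}}}},"newtons":{"type":"number"}},"required":["steps"]}

```bash
mkdir -p pics; ls; cat > h.py <<'E'
import numpy as np,cv2
from bench import sensors,eyes,order
def save(p,n): cv2.imwrite('pics/'+n,cv2.cvtColor(p['pixels'],cv2.COLOR_RGB2BGR))
def ray(p,uv):
    K=np.array(p['intrinsics']);T=np.array(p['pose'])
    d=T[:3,:3]@np.linalg.inv(K)@np.array([uv[0],uv[1],1.]);return T[:3,3],d
def onz(p,uv,z):
    o,d=ray(p,uv);return o+d*(z-o[2])/d[2]
def proj(p,X):
    K=np.array(p['intrinsics']);T=np.array(p['pose'])
    c=T[:3,:3].T@(np.array(X)-T[:3,3]);q=K@c;return q[:2]/q[2]
E
python3 - <<'E'
from h import *
for n in ['scene','side']:
    p=eyes.camera(n);save(p,n+'0.png');print(n,np.round(p['pose'],3).tolist(),np.round(p['intrinsics'],1).tolist())
    for o in ['vial','warmer','guard','disc']:
        print(o,[(np.round(d['bbox']).tolist(),round(d['conf'],2)) for d in eyes.look_for(o,p)][:5])
s=sensors.read_state();print(s)
E
```

```text
pics
scene [[0.039, 0.65, -0.759, 1.205], [0.999, -0.036, 0.021, -0.117], [-0.013, -0.759, -0.65, 0.674], [0.0, 0.0, 0.0, 1.0]] [[487.6, 0.0, 322.5], [0.0, 487.6, 193.9], [0.0, 0.0, 1.0]]
vial [([286.0, 204.0, 303.0, 234.0], 0.84), ([364.0, 177.0, 382.0, 209.0], 0.81), ([289.0, 182.0, 307.0, 210.0], 0.7)]
warmer []
guard [([338.0, 142.0, 480.0, 197.0], 0.57)]
disc [([265.0, 154.0, 307.0, 188.0], 0.95), ([210.0, 208.0, 263.0, 249.0], 0.66)]
side [[-0.806, -0.398, 0.438, -0.014], [-0.592, 0.531, -0.607, 0.541], [0.009, -0.748, -0.663, 0.782], [0.0, 0.0, 0.0, 1.0]] [[489.0, 0.0, 322.6], [0.0, 489.0, 197.0], [0.0, 0.0, 1.0]]
vial [([328.0, 190.0, 340.0, 216.0], 0.83), ([304.0, 175.0, 317.0, 201.0], 0.76)]
warmer [([150.0, 155.0, 327.0, 317.0], 0.86)]
guard []
disc [([361.0, 205.0, 404.0, 243.0], 0.82), ([319.0, 157.0, 356.0, 186.0], 0.55)]
{'time': 0.5, 'joint_positions': array([ 1.31536956,  0.33222571, -0.06470795,  1.46012842,  0.02157889,
        1.34982821, -0.08852263]), 'joint_vel': array([ 0.00223924, -0.00178011, -0.0002676 , -0.00114097, -0.00015817,
       -0.00032336, -0.00055524]), 'joint_torque': array([-2.86322347e-04, -6.22567534e+01,  2.45790684e-02, -3.89854145e+01,
       -6.11719117e-02,  3.21737677e-02, -1.05206681e-05]), 'ee_pos': array([ 0.1442455 , -0.60816225,  0.19914589]), 'eef_rot': array([9.93232533e-01, 1.16142725e-01, 2.86505492e-05, 4.80007775e-05]), 'ft_force': array([ 0.77874218, -0.58216704, -0.28038793]), 'torque': array([-0.02666136,  0.02764372, -0.00959622]), 'grip_force': 0.0, 'width': 0.08691736586250068}
```

View pics/scene0.png

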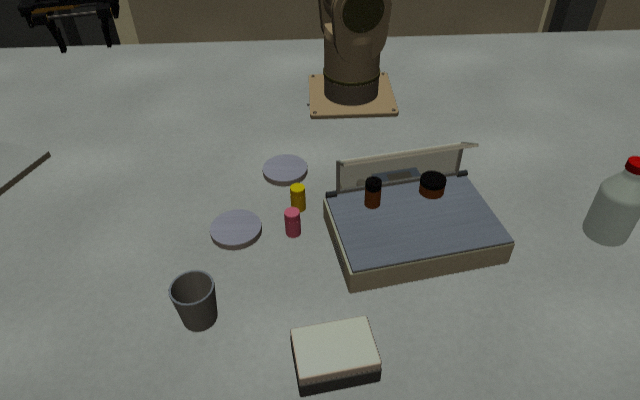

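View pics/side0.png

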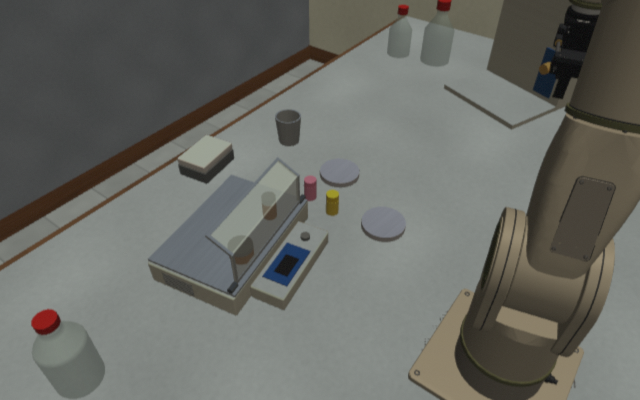

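The scene view shows the amber tall vial at (373,193) and the squat jar at (432,185) behind the guard. The yellow vial at (298,197) and pink one at (292,222) are look-alikes. There are two discs, at (286,170) and (236,229). I'll work out which disc has the smaller y and confirm in a crop.

```bash
python3 - <<'E'
from h import *
p=eyes.camera('scene');q=eyes.camera('side')
c=cv2.cvtColor(p['pixels'][120:300,200:520],cv2.COLOR_RGB2BGR)
cv2.imwrite('pics/crop1.png',cv2.resize(c,None,fx=2.5,fy=2.5,interpolation=cv2.INTER_CUBIC))
for n,P in (('scene',p),('side',q)):
  for d in eyes.look_for('disc',P):
    b=d['bbox'];print(n,'disc',b,onz(P,[(b[0]+b[2])/2,(b[1]+b[3])/2],.0095))
for d in eyes.look_for('vial',p):
    b=d['bbox'];u=(b[0]+b[2])/2;print('vial',b,'mid',onz(p,[u,(b[1]+b[3])/2],.0875))
# refine: corner positions of the plate by eye
for uv in [(349,266),(508,235),(470,178),(325,197)]: print(uv,onz(p,uv,.06))
E
```

```text
scene disc [261.9, 153.0, 307.6, 187.7] [ 0.34420954 -0.17603263  0.0095    ]
scene disc [209.6, 207.5, 262.5, 252.0] [ 0.52664576 -0.26669878  0.0095    ]
side disc [359.0, 205.6, 405.1, 239.7] [ 0.3371089 -0.1759352  0.0095   ]
side disc [319.4, 158.2, 357.3, 186.2] [ 0.51988819 -0.26598478  0.0095    ]
vial [290.2, 182.1, 307.5, 211.1] mid [ 0.52553558 -0.14167386  0.0875    ]
vial [363.9, 174.0, 381.8, 206.9] mid [ 0.51558604 -0.0040156   0.0875    ]
vial [285.0, 201.9, 300.4, 234.9] mid [ 0.58323232 -0.15257743  0.0875    ]
vial [209.1, 211.6, 262.9, 249.5] mid [ 0.60819444 -0.24905024  0.0875    ]
(349, 266) [ 0.67321794 -0.0606163   0.06      ]
(508, 235) [0.61649007 0.22274182 0.06      ]
(470, 178) [0.45557146 0.19939515 0.06      ]
(325, 197) [ 0.49761105 -0.09260573  0.06      ]
```

View pics/crop1.png

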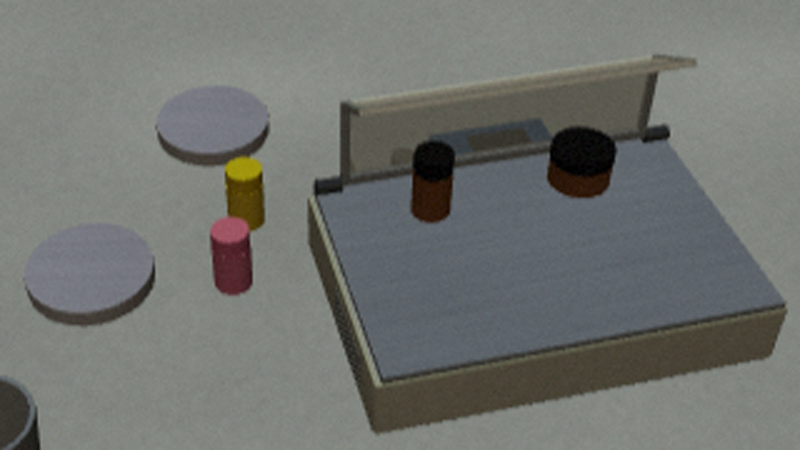

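Crop: tall slim amber vial at scene (373,193), with the jar at (432,185) squat and to its left. Disc candidates are (286,170) at y≈-0.176 and (236,229) at y≈-0.266. The second is farthest to the robot's right, so it is the one meant. Next I'll fit models to refine the positions.

```bash
cat > fit.py <<'E'
from h import *
from scipy.optimize import least_squares
def cyl(c,r,z0,z1):
    t=np.linspace(0,2*np.pi,60);return [[c[0]+r*np.cos(a),c[1]+r*np.sin(a),z] for a in t for z in (z0,z1)]
def bb(P,pts):
    uv=np.array([proj(P,x) for x in pts]);return np.r_[uv.min(0),uv.max(0)]
def fitcyl(obs,r,z0,z1,x0): # obs: (pic,bbox)
    s=least_squares(lambda c:np.concatenate([bb(P,cyl(c,r,z0,z1))-b for P,b in obs]),x0);return s.x,s.fun
def colbox(P,win,test):
    l,t,r,b=win;m=test(P['pixels'][t:b,l:r].astype(int)).astype(np.uint8)
    n,_,st,_=cv2.connectedComponentsWithStats(m);i=1+st[1:,4].argmax();x,y,w,h=st[i,:4];return np.array([l+x-.5,t+y-.5,l+x+w-.5,t+y+h-.5])
E
python3 - <<'E'
from fit import *
p=eyes.camera('scene');q=eyes.camera('side')
def disc(P,x):
    for d in eyes.look_for('disc',P):
        b=np.array(d['bbox'])
        if abs((b[0]+b[2])/2-x)<10: return b
ds,dq=disc(p,236),disc(q,338)
for obs in ([(p,ds)],[(q,dq)],[(p,ds),(q,dq)]):
    if all(o[1] is not None for o in obs): print('disc',*[np.round(a,3) for a in fitcyl(obs,.05,0,.015,[.52,-.266])])
# vial: background plate bluish-grey; vial darker/browner
b=colbox(p,(355,170,392,215),lambda a:(a[...,2]<55))
print('vialbox',b,*[np.round(a,3) for a in fitcyl([(p,b)],.015,.06,.115,[.51,0])])
b=colbox(p,(412,165,455,205),lambda a:(a[...,2]<55))
print('jarbox',b,*[np.round(a,3) for a in fitcyl([(p,b)],.0245,.06,.092,[.49,.12])])
C=[((.1,-.15,.06),(350,272.8)),((.1,.15,.06),(514,242)),((-.1,-.15,.06),(324,200)),((.1,-.15,0),(350.8,292.8)),((.1,.15,0),(508,262))]
def f(s):
    c,sn=np.cos(s[2]),np.sin(s[2]);R=np.array([[c,-sn,0],[sn,c,0],[0,0,1]])
    return np.concatenate([proj(p,R@np.array(X)+[s[0],s[1],0])-u for X,u in C])
s=least_squares(f,[.55,.06,.2],loss='soft_l1',f_scale=2);print('warmer',s.x,np.round(s.fun,1))
c,sn=np.cos(s.x[2]),np.sin(s.x[2]);
for y in(-.065,.065):print(s.x[0]-.056*c-y*sn,s.x[1]-.056*sn+y*c)
E
```

```text
disc [ 0.522 -0.269] [ 0.548  0.864 -0.557 -0.675]
disc [ 0.524 -0.267] [-0.917 -3.175  0.913  2.721]
disc [ 0.523 -0.268] [ 0.842  1.29  -0.215 -0.174 -0.362 -3.322  1.457  2.554]
vialbox [354.5 175.5 391.5 208.5] [ 0.521 -0.004] [ 9.769  0.147 -9.364  0.259]
jarbox [411.5 169.5 454.5 198.5] [0.49  0.115] [ 7.543  0.221 -7.315  0.285]
warmer [0.55960766 0.06780742 0.19618715] [ 0.2 -0.4  3.  -2.3 -2.4 -5.2 -1.5  2.6  0.8  0.8]
0.5173524281682154 -0.0068618221337634205
0.4920113917492575 0.12064438113969718
```

Request:
arm_command(steps=[{"slide":[0.028,0.038,0.02],"grip":1},{"slide":[0.028,0.038,0.02],"grip":1},{"slide":[0.028,0.038,0.02],"grip":1},{"slide":[0.028,0.038,0.02],"grip":1},{"slide":[0.028,0.038,0.02],"grip":1},{"slide":[0.028,0.038,0],"grip":1},{"slide":[0.028,0.038,0],"grip":1},{"slide":[0.028,0.038,0],"grip":1}], newtons=20)

```text
schema error: expected keys rot, slide, grip
```

Request:
arm_command(steps=[{"slide":[0.028,0.038,0],"grip":1},{"slide":[0.028,0.038,0],"grip":1},{"slide":[0.028,0.038,0],"grip":1},{"slide":[0.028,0.038,0],"grip":1},{"slide":[0.028,0.038,0],"grip":1},{"slide":[0.028,0.038,0],"grip":1},{"slide":[0.028,0.038,0],"grip":1},{"slide":[0,0,0],"grip":1}])

```text
schema error: expected keys rot, slide, grip
```

```bash
python3 - <<'E'
from fit import *
w=eyes.camera('wrist');save(w,'wrist1.png');print(np.round(w['pose'],3).tolist())
for d in eyes.look_for('vial',w): print(d)
s=sensors.read_state();print(s['ee_pos'],s['eef_rot'],s['time'])
for X in ([.519,-.005,.06],[.519,-.005,.115],[.49,.12,.092]): print(proj(w,X))
E
```

```text
[[0.231, -0.927, -0.294, 0.226], [-0.973, -0.22, -0.07, -0.589], [0.001, 0.303, -0.953, 0.384], [0.0, 0.0, 0.0, 1.0]]
[ 0.14418759 -0.60818586  0.19921062] [9.93231458e-01 1.16151906e-01 5.71696766e-06 7.44717797e-05] 1.05
[-595.06246898 -722.27094517]
[ -968.5938448  -1051.08564695]
[-1066.89893364  -889.06320826]
```

View pics/wrist1.png

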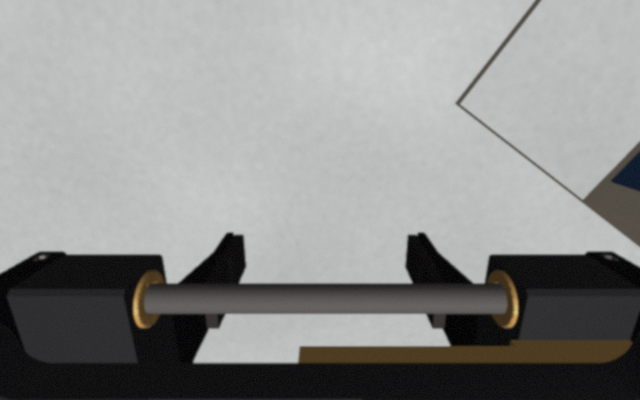

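The view shows only the bare bench and fingers; the arm has not moved because every row needs all three keys.

Request:
arm_command(steps=[{"rot":[0,0,0],"slide":[0.028,0.038,0.02],"grip":1},{"rot":[0,0,0],"slide":[0.028,0.038,0.02],"grip":1},{"rot":[0,0,0],"slide":[0.028,0.038,0.02],"grip":1},{"rot":[0,0,0],"slide":[0.028,0.038,0.02],"grip":1},{"rot":[0,0,0],"slide":[0.028,0.038,0.02],"grip":1},{"rot":[0,0,0],"slide":[0.028,0.038,0],"grip":1},{"rot":[0,0,0],"slide":[0.028,0.038,0],"grip":1},{"rot":[0,0,0],"slide":[0.028,0.038,0],"grip":1}], newtons=20)

```text
time: 2.05
ee_pos: [0.3689, -0.3028, 0.2994]
eef_rot: [0.993, 0.116, 0.0, 0.0]
ft_force: [0.3, -0.4, -0.4]
width: 0.0869
grip_force: 0.0
```

Request:
arm_command(steps=[{"rot":[0,0,0],"slide":[0.028,0.038,0],"grip":1},{"rot":[0,0,0],"slide":[0.028,0.038,0],"grip":1},{"rot":[0,0,0],"slide":[0.028,0.038,0],"grip":1},{"rot":[0,0,0],"slide":[0.028,0.038,0],"grip":1},{"rot":[0,0,0],"slide":[0.028,0.038,0],"grip":1},{"rot":[0,0,0],"slide":[0.028,0.038,0],"grip":1},{"rot":[0,0,0],"slide":[0.028,0.038,0],"grip":1},{"rot":[0,0,0],"slide":[0,0,0],"grip":1}])

```text
time: 3.05
ee_pos: [0.5652, -0.0341, 0.2988]
eef_rot: [0.993, 0.119, 0.0, -0.001]
ft_force: [0.5, 0.0, 0.2]
width: 0.0869
grip_force: 0.0
```

```bash
python3 - <<'E'
from fit import *
w=eyes.camera('wrist');save(w,'wrist2.png');print(np.round(w['pose'],3).tolist())
for d in eyes.look_for('vial',w): print(d)
s=sensors.read_state();print(s['ee_pos'],s['eef_rot'],s['time'])
for X in ([.519,-.005,.06],[.519,-.005,.115],[.49,.12,.092]): print(proj(w,X))
E
```

```text
[[0.237, -0.926, -0.294, 0.647], [-0.972, -0.226, -0.07, -0.015], [-0.002, 0.302, -0.953, 0.484], [0.0, 0.0, 0.0, 1.0]]
{'bbox': [391.2, 180.6, 418.1, 213.4], 'conf': 0.85}
{'bbox': [371.1, 220.0, 394.5, 257.1], 'conf': 0.83}
{'bbox': [432.4, 180.3, 505.4, 242.7], 'conf': 0.72}
{'bbox': [280.7, 173.4, 305.5, 206.4], 'conf': 0.66}
[ 0.56420658 -0.03811795  0.29895368] [ 9.93192265e-01  1.16486400e-01 -2.09692004e-04 -5.05308916e-07] 3.15
[295.79058622 184.7869836 ]
[291.73647557 197.88328268]
[189.08005172 190.84191503]
```

View pics/wrist2.png

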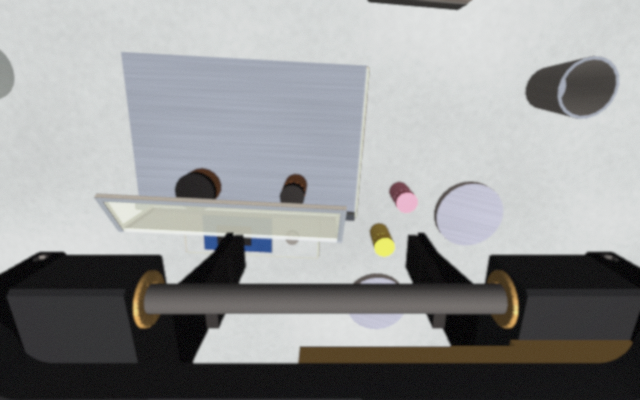

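The wrist view shows the vial at (293,190), the jar at (197,186), the guard's free edge from (97,195) to (345,207), the target disc at (468,213), and the plate's rear edge from (123,52) to (368,66).

```bash
python3 - <<'E'
from fit import *
w=eyes.camera('wrist');p=eyes.camera('scene')
for a,b,z in (((123,52),(368,66),.06),((97,195),(345,207),.17)):
    A,B=onz(w,a,z),onz(w,b,z);print(A,B,np.degrees(np.arctan2(A[0]-B[0],B[1]-A[1])),(A+B)/2,np.linalg.norm(A-B))
bs=[]
for k in range(3):
  for P,(u,v) in ((w,(293,190)),(p,(373,193))):
    for d in eyes.look_for('vial',P):
        b=np.array(d['bbox'])
        if np.hypot((b[0]+b[2])/2-u,(b[1]+b[3])/2-v)<12: bs.append((P,b))
  if k<2:
    w=eyes.camera('wrist');p=eyes.camera('scene')
for o in bs: print(o[1],*[np.round(a,4) for a in fitcyl([o],.015,.06,.115,[.51,0])])
print(fitcyl(bs,.015,.06,.115,[.51,0])[0])
dd=[]
for P,(u,v) in ((w,(468,213)),(p,(236,229))):
    for d in eyes.look_for('disc',P):
        b=np.array(d['bbox'])
        if np.hypot((b[0]+b[2])/2-u,(b[1]+b[3])/2-v)<12: dd.append((P,b));print('disc',b,*[np.round(a,4) for a in fitcyl([dd[-1]],.05,0,.015,[.52,-.27])])
s=sensors.read_state();print(s['ee_pos'],s['eef_rot'],s['time'])
E
```

```text
[0.62986957 0.22124878 0.06      ] [ 0.6816837  -0.06256611  0.06      ] -169.65384445645927 [0.65577663 0.07934134 0.06      ] 0.2885057973700377
[0.49562738 0.17700368 0.17      ] [ 0.54013358 -0.06432107  0.17      ] -169.55066675517762 [0.51788048 0.0563413  0.17      ] 0.24539445387092262
[275.6 172.6 304.2 202.5] [ 0.5228 -0.0044] [-0.051  -3.1165  0.0581  2.9043]
[364.4 177.7 380.6 210. ] [ 0.5255 -0.0062] [-0.8709 -0.491   0.834   0.4248]
[273.7 170.2 304.5 201. ] [ 0.5249 -0.0043] [ 0.9299 -2.5687 -1.0577  2.3655]
[363.5 176.4 381.4 207.9] [ 0.5207 -0.0057] [ 0.0346 -0.8283 -0.0343  0.7775]
[276.1 170.4 303.1 202. ] [ 0.5244 -0.0044] [-0.8105 -2.1514  0.9211  2.0259]
[ 0.52387792 -0.00473116]
disc [429.8 177.8 500.7 244. ] [ 0.5201 -0.2679] [ 0.4204  0.5841 -0.4056 -0.6711]
disc [209.9 208.9 263.5 248.9] [ 0.5202 -0.2658] [ 0.4523 -0.8663 -0.4623  0.7861]
[ 0.56421821 -0.03817669  0.2991809 ] [9.93232462e-01 1.16143326e-01 3.57084227e-05 5.66701679e-05] 3.85
```

Request:
arm_command(steps=[{"rot":[0,0,-3],"slide":[0.0165,0.0235,0],"grip":1},{"rot":[0,0,0],"slide":[0.0165,0.0235,0],"grip":1},{"rot":[0,0,0],"slide":[0,0,-0.03],"grip":1},{"rot":[0,0,0],"slide":[0,0,-0.04],"grip":1},{"rot":[0,0,0],"slide":[0,0,-0.04],"grip":1},{"rot":[0,0,0],"slide":[0,0,-0.04],"grip":1},{"rot":[0,0,0],"slide":[0,0,-0.02],"grip":1},{"rot":[0,0,0],"slide":[0,0,0],"grip":1}])

```text
time: 4.85
ee_pos: [0.5967, 0.0088, 0.1285]
eef_rot: [0.996, 0.09, -0.001, -0.0]
ft_force: [-0.7, -0.7, 0.2]
width: 0.0868
grip_force: 0.0
```

Request:
arm_command(steps=[{"rot":[0,0,0],"slide":[0,0,-0.02],"grip":1},{"rot":[0,0,0],"slide":[0,0,-0.02],"grip":1},{"rot":[0,0,0],"slide":[0,0,-0.015],"grip":1},{"rot":[0,0,0],"slide":[0,0,0],"grip":1},{"rot":[0,0,0],"slide":[0,0,0],"grip":1},{"rot":[0,0,0],"slide":[0,0,0],"grip":1},{"rot":[0,0,0],"slide":[0,0,0],"grip":1},{"rot":[0,0,0],"slide":[0,0,0],"grip":1}])

```text
time: 5.85
ee_pos: [0.5974, 0.0088, 0.0744]
eef_rot: [0.996, 0.09, 0.0, 0.0]
ft_force: [-0.1, 0.3, 0.4]
width: 0.0872
grip_force: 0.0
```

```bash
python3 - <<'E'
from fit import *
w=eyes.camera('wrist');p=eyes.camera('scene')
a=cv2.resize(w['pixels'],(560,350));b=cv2.resize(p['pixels'][90:250,280:536],(400,250))
c=np.zeros((600,560,3),np.uint8);c[:350]=a;c[350:,:400]=b
save({'pixels':c},'m3.png')
for d in eyes.look_for('vial',w):
    b=np.array(d['bbox']);print(b,d['conf'],*[np.round(a,4) for a in fitcyl([(w,b)],.015,.06,.115,[.52,0])])
print(proj(w,[.523,-.005,.115]))
s=sensors.read_state();print(s['ee_pos'],s['eef_rot'],s['time'])
E
```

```text
[301.3 312.3 344.2 347.6] 0.67 [5.441e-01 3.000e-04] [ -6.4802 -34.7526   6.4949  31.8517]
[325.50247895 388.86461503]
[0.59724553 0.00885185 0.07425014] [9.95932489e-01 9.01025547e-02 6.47067295e-05 4.31061194e-05] 6.0
```

View pics/m3.png

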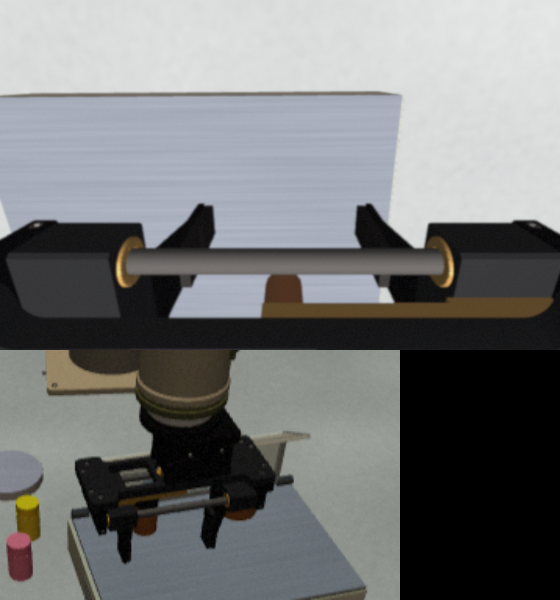

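The vial's base at (323,333) is centred between the fingers, which are behind the guard's edge, and the yaw is aligned with the plate. Now I push to the front.

Request:
arm_command(steps=[{"rot":[0,0,0],"slide":[-0.01,-0.0018,0],"grip":1},{"rot":[0,0,0],"slide":[-0.01,-0.0018,0],"grip":1},{"rot":[0,0,0],"slide":[-0.01,-0.0018,0],"grip":1},{"rot":[0,0,0],"slide":[-0.01,-0.0018,0],"grip":1},{"rot":[0,0,0],"slide":[-0.01,-0.0018,0],"grip":1},{"rot":[0,0,0],"slide":[-0.01,-0.0018,0],"grip":1},{"rot":[0,0,0],"slide":[0,0,0],"grip":1},{"rot":[0,0,0],"slide":[0,0,0],"grip":1}])

```text
time: 7.0
ee_pos: [0.5429, -0.0015, 0.0799]
eef_rot: [0.996, 0.09, 0.007, 0.001]
ft_force: [8.7, 1.2, 31.4]
width: 0.0869
grip_force: 13.2
```

```bash
python3 - <<'E'
from fit import *
w=eyes.camera('wrist');p=eyes.camera('scene');q=eyes.camera('side')
a=cv2.resize(q['pixels'][130:320,140:440],(560,355));b=cv2.resize(p['pixels'][90:250,280:536],(390,244))
c=np.zeros((600,560,3),np.uint8);c[:355]=a;c[355:599,:390]=b
save({'pixels':c},'m4.png')
for d in eyes.look_for('vial',p): print(d)
s=sensors.read_state();print(s['ee_pos'],s['eef_rot'],s['time'],s['ft_force'])
E
```

```text
{'bbox': [283.9, 202.8, 302.9, 235.6], 'conf': 0.93}
{'bbox': [363.4, 176.6, 382.8, 209.3], 'conf': 0.71}
[ 0.54297308 -0.00146295  0.0798117 ] [9.95929170e-01 8.99017948e-02 6.49876704e-03 7.21650891e-04] 7.2 [ 7.80172154  0.61753954 32.25570476]
```

View pics/m4.png

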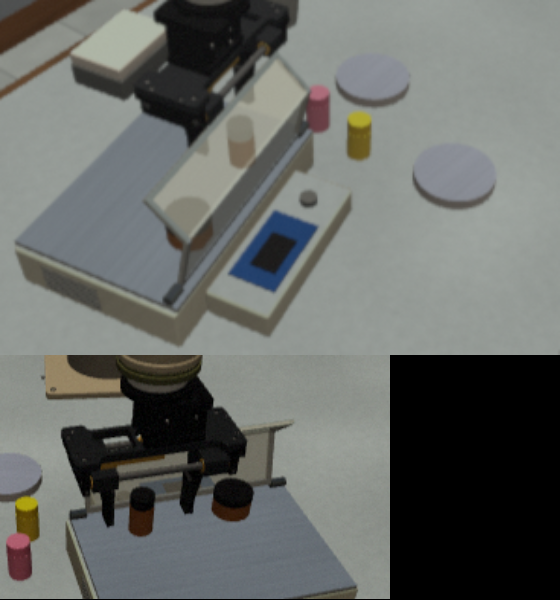

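The side and scene views show the hand at the guard's edge, with the vial between and slightly ahead of the fingers. The 32 N upward force means something is jamming. I'll work out the guard angle and the contact point from the numbers.

```bash
python3 - <<'E'
from fit import *
p=eyes.camera('scene');q=eyes.camera('side')
yaw=np.radians(10.4);c,s=np.cos(yaw),np.sin(yaw);R=np.array([[c,-s,0],[s,c,0],[0,0,1]])
# origin from vial(-56,-65) 
o=np.array([.5235,-.005,0])-R@np.array([-.056,-.065,0]);print('origin',o)
for th in (0,.1,.2,.3,.4,.5):
    a=np.arctan2(.049,.104)-th
    E=[-.09+.115*np.sin(a),0,.066+.115*np.cos(a)]
    print(th,[np.round(proj(P,R@np.array([E[0],y,E[2]])+o)) .tolist() for P in (p,q) for y in(.125,-.125)],np.round(E,3))
for P in (p,q):print([ (d['bbox'],d['conf']) for d in eyes.look_for('guard',P)])
st=sensors.read_state();F=st['ft_force'];T=st['torque'];print(F,T,st['ee_pos'],st['joint_torque'])
print('r perp',R.T@(np.cross(F,T)/(F@F)))
E
```

```text
origin [0.56684626 0.06904122 0.        ]
0 [[480.0, 147.0], [344.0, 167.0], [200.0, 233.0], [273.0, 156.0]] [-0.041  0.     0.17 ]
0.1 [[478.0, 142.0], [343.0, 161.0], [205.0, 233.0], [277.0, 155.0]] [-0.052  0.     0.174]
0.2 [[476.0, 137.0], [341.0, 156.0], [210.0, 234.0], [282.0, 156.0]] [-0.063  0.     0.178]
0.3 [[473.0, 132.0], [339.0, 151.0], [215.0, 235.0], [287.0, 156.0]] [-0.074  0.     0.18 ]
0.4 [[470.0, 128.0], [338.0, 147.0], [221.0, 237.0], [292.0, 157.0]] [-0.085  0.     0.181]
0.5 [[468.0, 125.0], [336.0, 144.0], [226.0, 239.0], [297.0, 159.0]] [-0.097  0.     0.181]
[([336.4, 133.6, 474.3, 195.1], 0.76)]
[([213.6, 157.3, 306.8, 281.3], 0.95)]
[ 8.84087812  0.78459044 31.76611413] [ 0.10713853 -0.17515374 -0.13440474] [ 0.54300737 -0.00148186  0.07982157] [  0.27078115 -35.26749372  -4.13259342 -18.10168147  -0.06463835
   1.08147819   0.13001691]
r perp [ 0.00569714  0.00324566 -0.00150072]
```

The guard is at about 0.2 rad. The force balance fits the edge having slipped under the body's underside, about 98 mm above the TCP, instead of meeting its front face. I'll back off, lower the hand about 9 mm and push again.

Request:
arm_command(steps=[{"rot":[0,0,0],"slide":[0,0,0.006],"grip":1},{"rot":[0,0,0],"slide":[0.01,0.0018,0],"grip":1},{"rot":[0,0,0],"slide":[0.01,0.0018,0],"grip":1},{"rot":[0,0,0],"slide":[0.015,0.0027,0],"grip":1},{"rot":[0,0,0],"slide":[0.015,0.0027,0],"grip":1},{"rot":[0,0,0],"slide":[0.015,0.0027,0],"grip":1},{"rot":[0,0,0],"slide":[0,0,-0.008],"grip":1},{"rot":[0,0,0],"slide":[0,0,0],"grip":1}])

```text
time: 8.4
ee_pos: [0.6009, 0.0097, 0.0705]
eef_rot: [0.996, 0.09, -0.001, -0.0]
ft_force: [-0.6, -0.6, -0.2]
width: 0.0871
grip_force: 0.0
```

```bash
python3 - <<'E'
from fit import *
p=eyes.camera('scene');q=eyes.camera('side')
for P in (p,q):
  for o in('guard','vial'):print(o,[ (d['bbox'],d['conf']) for d in eyes.look_for(o,P)])
st=sensors.read_state();print(st['ft_force'],st['torque'],st['ee_pos'],st['eef_rot'],st['time'])
E
```

```text
guard [([337.7, 143.7, 479.0, 187.8], 0.85)]
vial [([293.3, 184.4, 306.2, 212.4], 0.65), ([286.7, 204.5, 299.5, 235.0], 0.63), ([365.6, 175.9, 381.1, 209.5], 0.55), ([322.7, 142.4, 514.0, 294.5], 0.22)]
guard [([206.1, 155.8, 299.5, 283.1], 0.9)]
vial [([305.0, 170.6, 315.1, 201.2], 0.78), ([318.9, 156.7, 359.9, 183.6], 0.56), ([328.3, 189.1, 340.6, 213.9], 0.55)]
[ 0.05097577  0.02864227 -0.00911844] [ 0.00050434 -0.00134807 -0.00122278] [0.60214529 0.0095559  0.0724315 ] [9.95941454e-01 9.00030882e-02 1.72049638e-04 1.85415437e-04] 8.7
```

Request:
arm_command(steps=[{"rot":[0,0,0],"slide":[0,0,-0.0075],"grip":1},{"rot":[0,0,0],"slide":[0,0,0],"grip":1},{"rot":[0,0,0],"slide":[-0.01,-0.0018,0],"grip":1},{"rot":[0,0,0],"slide":[-0.01,-0.0018,0],"grip":1},{"rot":[0,0,0],"slide":[-0.01,-0.0018,0],"grip":1},{"rot":[0,0,0],"slide":[-0.005,-0.001,0],"grip":1},{"rot":[0,0,0],"slide":[-0.005,-0.001,0],"grip":1},{"rot":[0,0,0],"slide":[0,0,0],"grip":1}])

```text
time: 9.7
ee_pos: [0.5624, 0.0023, 0.065]
eef_rot: [0.996, 0.09, 0.0, 0.0]
ft_force: [2.2, -0.7, 0.6]
width: 0.087
grip_force: 0.8
```

```bash
python3 - <<'E'
from fit import *
p=eyes.camera('scene');q=eyes.camera('side')
for P in (p,q):
  for o in('guard',):print(o,[ (d['bbox'],d['conf']) for d in eyes.look_for(o,P)])
st=sensors.read_state();print(st['ft_force'],st['torque'],st['ee_pos'],st['eef_rot'],st['time'])
E
```

```text
guard [([350.7, 141.9, 478.2, 189.3], 0.64)]
guard [([207.7, 157.3, 300.2, 285.2], 0.73)]
[ 2.05471754 -0.89641966  1.56255703] [-0.05067369 -0.27686562  0.07836835] [0.56256854 0.00240095 0.06477301] [9.95928600e-01 9.01452767e-02 2.30234581e-04 1.74528852e-05] 9.9
```

Request:
arm_command(steps=[{"rot":[0,0,0],"slide":[-0.004,-0.0007,0],"grip":1},{"rot":[0,0,0],"slide":[-0.004,-0.0007,0],"grip":1},{"rot":[0,0,0],"slide":[-0.004,-0.0007,0],"grip":1},{"rot":[0,0,0],"slide":[0,0,0],"grip":1},{"rot":[0,0,0],"slide":[0,0,0],"grip":1},{"rot":[0,0,0],"slide":[0,0,0],"grip":1},{"rot":[0,0,0],"slide":[0,0,0],"grip":1},{"rot":[0,0,0],"slide":[0,0,0],"grip":1}])

```text
time: 10.9
ee_pos: [0.5502, 0.0003, 0.0646]
eef_rot: [0.996, 0.09, -0.0, -0.0]
ft_force: [1.6, 0.1, 0.3]
width: 0.0871
grip_force: 0.6
```

```bash
python3 - <<'E'
from fit import *
p=eyes.camera('scene');q=eyes.camera('side')
for P in (p,q):
  for o in('guard',):print(o,[ (d['bbox'],d['conf']) for d in eyes.look_for(o,P)])
st=sensors.read_state();print(st['ft_force'],st['torque'],st['ee_pos'],st['grip_force'],st['time'])
E
```

```text
guard [([359.5, 139.0, 463.7, 195.1], 0.66)]
guard [([210.7, 156.9, 304.9, 284.7], 0.95)]
[ 1.39986533 -0.23189515 -0.27974604] [ 0.09175873 -0.21882558  0.08472755] [5.50177032e-01 2.63702582e-04 6.46312413e-02] 0.613272450864315 11.1
```

Request:
arm_command(steps=[{"rot":[0,0,0],"slide":[-0.005,-0.001,0],"grip":1},{"rot":[0,0,0],"slide":[-0.005,-0.001,0],"grip":1},{"rot":[0,0,0],"slide":[-0.004,-0.0007,0],"grip":1},{"rot":[0,0,0],"slide":[0,0,0],"grip":1},{"rot":[0,0,0],"slide":[0,0,0],"grip":1},{"rot":[0,0,0],"slide":[0,0,0],"grip":1},{"rot":[0,0,0],"slide":[0,0,0],"grip":1},{"rot":[0,0,0],"slide":[0,0,0],"grip":1}])

```text
time: 12.1
ee_pos: [0.5363, -0.0025, 0.0647]
eef_rot: [0.996, 0.09, 0.0, 0.0]
ft_force: [0.8, 1.2, 1.1]
width: 0.0866
grip_force: 0.7
```

Request:
arm_command(steps=[{"rot":[0,0,0],"slide":[-0.005,-0.001,0],"grip":1},{"rot":[0,0,0],"slide":[-0.005,-0.001,0],"grip":1},{"rot":[0,0,0],"slide":[-0.003,-0.0005,0],"grip":1},{"rot":[0,0,0],"slide":[0,0,0],"grip":1},{"rot":[0,0,0],"slide":[0,0,0],"grip":1},{"rot":[0,0,0],"slide":[0,0,0],"grip":1},{"rot":[0,0,0],"slide":[0,0,0],"grip":1},{"rot":[0,0,0],"slide":[0,0,0],"grip":1}])

```text
time: 13.1
ee_pos: [0.5233, -0.0049, 0.0647]
eef_rot: [0.996, 0.09, 0.0, 0.0]
ft_force: [1.6, 0.4, 1.3]
width: 0.0871
grip_force: 0.7
```

```bash
python3 - <<'E'
from fit import *
p=eyes.camera('scene');q=eyes.camera('side')
for P in (p,q):
  for o in('guard','vial'):print(o,[ (d['bbox'],d['conf']) for d in eyes.look_for(o,P)])
a=cv2.resize(p['pixels'][110:230,320:500],(540,360))
b=cv2.resize(q['pixels'][130:260,190:350],(300,240))
c=np.zeros((600,540,3),np.uint8);c[:360]=a;c[360:,:300]=b;save({'pixels':c},'m5.png')
st=sensors.read_state();print(st['ft_force'],st['torque'],st['ee_pos'],st['grip_force'],st['time'])
E
```

```text
guard [([332.7, 128.4, 471.0, 194.7], 0.91)]
vial [([285.3, 205.2, 301.5, 236.5], 0.75), ([291.1, 182.8, 308.2, 212.9], 0.74), ([362.5, 177.3, 383.7, 209.0], 0.69)]
guard [([226.1, 161.4, 311.1, 284.2], 0.82)]
vial [([326.6, 189.9, 340.7, 216.9], 0.64), ([308.5, 174.3, 315.6, 204.2], 0.44)]
[ 0.42134792 -0.43670686  0.34826913] [-0.00802924 -0.13903756  0.01608395] [ 0.52319517 -0.00493167  0.06466893] 0.6877606641501188 13.4
```

View pics/m5.png

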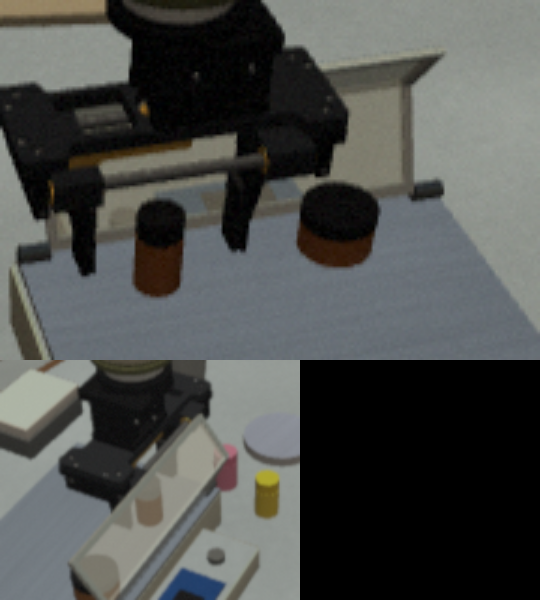

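The guard is well open at about 0.4 rad, with the vial between the fingers; its base at (373,208) looks slightly rearward of them. I'll check that offset numerically.

```bash
python3 - <<'E'
from fit import *
p=eyes.camera('scene')
x=np.array([.9836,.1805,0]);y=np.array([-.1805,.9836,0]);t=np.array([.5232,-.0049,.0647])
for sy in(-1,1):
  for sx in (-.0095,.0095): print(sy,sx,proj(p,t+sy*.0435*y+sx*x),proj(p,t+sy*.058*y+sx*x))
for e in (0,.004,.008): print(e,bb(p,cyl(t+e*x,.015,.06,.115)))
for k in range(4):
    print([np.round(d['bbox'],1) for d in eyes.look_for('vial',p) if abs(d['bbox'][0]-364)<6]); p=eyes.camera('scene')
g=p['pixels'][170:214,373].astype(int);print([ (170+i,*v) for i,v in enumerate(g) if i>30 or i<14])
E
```

```text
-1 -0.0095 [348.50106688 202.67841137] [341.01903669 203.8793772 ]
-1 0.0095 [351.15874199 209.31133446] [343.56610589 210.54803617]
1 -0.0095 [392.61875486 195.59693292] [399.84515951 194.43699841]
1 0.0095 [395.91650251 202.02111293] [403.24577624 200.82730814]
0 [364.09570335 176.41594621 381.98929464 209.57933671]
0.004 [364.69645603 177.74105553 382.67613405 210.9943019 ]
0.008 [365.3011138  179.07502637 383.36835562 212.41859287]
[array([363. , 174.3, 383.2, 210.8])]
[array([362.3, 174.5, 382.9, 207.2])]
[array([362.6, 175.3, 383.1, 210.3])]
[array([362.3, 174.8, 382.2, 209.7])]
[(170, np.int64(55), np.int64(53), np.int64(46)), (171, np.int64(108), np.int64(107), np.int64(95)), (172, np.int64(127), np.int64(125), np.int64(110)), (173, np.int64(114), np.int64(115), np.int64(109)), (174, np.int64(97), np.int64(98), np.int64(99)), (175, np.int64(88), np.int64(94), np.int64(94)), (176, np.int64(54), np.int64(55), np.int64(57)), (177, np.int64(8), np.int64(8), np.int64(10)), (178, np.int64(6), np.int64(3), np.int64(8)), (179, np.int64(13), np.int64(10), np.int64(9)), (180, np.int64(14), np.int64(15), np.int64(13)), (181, np.int64(11), np.int64(12), np.int64(15)), (182, np.int64(12), np.int64(10), np.int64(10)), (183, np.int64(7), np.int64(6), np.int64(6)), (201, np.int64(51), np.int64(25), np.int64(10)), (202, np.int64(52), np.int64(30), np.int64(10)), (203, np.int64(56), np.int64(30), np.int64(14)), (204, np.int64(55), np.int64(30), np.int64(15)), (205, np.int64(48), np.int64(22), np.int64(4)), (206, np.int64(53), np.int64(27), np.int64(12)), (207, np.int64(52), np.int64(31), np.int64(17)), (208, np.int64(56), np.int64(36), np.int64(21)), (209, np.int64(92), np.int64(94), np.int64(97)), (210, np.int64(103), np.int64(110), np.int64(118)), (211, np.int64(106), np.int64(116), np.int64(125)), (212, np.int64(106), np.int64(113), np.int64(120)), (213, np.int64(104), np.int64(112), np.int64(118))]
```

The vial outline (rows 176–209) matches the model at the TCP. Closing the grip.

Request:
arm_command(steps=[{"rot":[0,0,0],"slide":[0,0,0],"grip":0.6},{"rot":[0,0,0],"slide":[0,0,0],"grip":0.3},{"rot":[0,0,0],"slide":[0,0,0],"grip":0.1},{"rot":[0,0,0],"slide":[0,0,0],"grip":0.1},{"rot":[0,0,0],"slide":[0,0,0],"grip":0.1},{"rot":[0,0,0],"slide":[0,0,0],"grip":0.1},{"rot":[0,0,0],"slide":[0,0,0],"grip":0.1},{"rot":[0,0,0],"slide":[0,0,0],"grip":0.1}], newtons=20)

```text
time: 14.85
ee_pos: [0.5232, -0.0049, 0.0647]
eef_rot: [0.996, 0.09, 0.0, 0.0]
ft_force: [1.0, -0.8, -0.3]
width: 0.0294
grip_force: 20.3
```

```bash
python3 - <<'E'
from fit import *
p=eyes.camera('scene')
for o in('guard',):print(o,[ (d['bbox'],d['conf']) for d in eyes.look_for(o,p)])
E
```

```text
guard [([336.0, 126.3, 467.5, 195.3], 0.68)]
```

Request:
arm_command(steps=[{"rot":[0,0,0],"slide":[0,0,0.005],"grip":0.1},{"rot":[0,0,0],"slide":[0,0,0.006],"grip":0.1},{"rot":[0,0,0],"slide":[0,0,0.006],"grip":0.1},{"rot":[0,0,0],"slide":[0,0,0],"grip":0.1},{"rot":[0,0,0],"slide":[0,0,0],"grip":0.1},{"rot":[0,0,0],"slide":[0,0,0],"grip":0.1},{"rot":[0,0,0],"slide":[0,0,0],"grip":0.1},{"rot":[0,0,0],"slide":[0,0,0],"grip":0.1}])

```text
time: 15.95
ee_pos: [0.5241, -0.0049, 0.0826]
eef_rot: [0.996, 0.09, 0.001, 0.0]
ft_force: [1.2, 0.9, 6.5]
width: 0.0292
grip_force: 22.9
```

Request:
arm_command(steps=[{"rot":[0,0,0],"slide":[0.01,0.0018,0],"grip":0.1},{"rot":[0,0,0],"slide":[0.0148,0.0027,0],"grip":0.1},{"rot":[0,0,0],"slide":[0.0148,0.0027,0],"grip":0.1},{"rot":[0,0,0],"slide":[0.0148,0.0027,0],"grip":0.1},{"rot":[0,0,0],"slide":[0.0148,0.0027,0],"grip":0.1},{"rot":[0,0,0],"slide":[0.0148,0.0027,0],"grip":0.1},{"rot":[0,0,0],"slide":[0,0,0],"grip":0.1},{"rot":[0,0,0],"slide":[0,0,0],"grip":0.1}])

```text
time: 16.95
ee_pos: [0.6068, 0.0104, 0.0811]
eef_rot: [0.996, 0.09, -0.001, -0.0]
ft_force: [-0.5, -0.5, -1.5]
width: 0.0294
grip_force: 20.0
```

```bash
python3 - <<'E'
from fit import *
p=eyes.camera('scene')
for o in('guard','vial'):print(o,[ (d['bbox'],d['conf']) for d in eyes.look_for(o,p)])
st=sensors.read_state();t=st['ee_pos'];print(t,st['ft_force'],st['grip_force'])
for z in (.07,.075,.08):print(z,bb(p,cyl(t,.015,z,z+.055)))
E
```

```text
guard [([346.6, 142.4, 480.8, 191.9], 0.85)]
vial [([375.4, 199.3, 396.6, 234.8], 0.95), ([288.3, 204.0, 301.1, 235.6], 0.72), ([291.9, 183.1, 304.8, 211.2], 0.64)]
[0.60686818 0.01012988 0.08165796] [-0.02645139  0.18635412 -1.40256158] 19.998274999670684
0.07 [377.93045706 202.25556019 398.01975659 237.7765492 ]
0.075 [378.10509393 200.03561742 398.28355854 235.72953309]
0.08 [378.28107639 197.79803531 398.54949093 233.66650583]
```

Request:
arm_command(steps=[{"rot":[0,0,0],"slide":[0,0,0.015],"grip":0.1},{"rot":[0,0,0],"slide":[0,0,0.025],"grip":0.1},{"rot":[0,0,0],"slide":[0,0,0.035],"grip":0.1},{"rot":[0,0,0],"slide":[0,0,0.035],"grip":0.1},{"rot":[0,0,0],"slide":[0,0,0.03],"grip":0.1},{"rot":[0,0,0],"slide":[-0.006,-0.02,0],"grip":0.1},{"rot":[0,0,0],"slide":[-0.01,-0.032,0],"grip":0.1},{"rot":[0,0,0],"slide":[-0.01,-0.032,0],"grip":0.1}])

```text
time: 18.1
ee_pos: [0.5809, -0.0744, 0.223]
eef_rot: [0.996, 0.09, 0.001, 0.0]
ft_force: [0.3, -0.6, 0.4]
width: 0.0292
grip_force: 20.0
```

Request:
arm_command(steps=[{"rot":[0,0,0],"slide":[-0.012,-0.039,0],"grip":0.1},{"rot":[0,0,0],"slide":[-0.012,-0.039,0],"grip":0.1},{"rot":[0,0,0],"slide":[-0.012,-0.039,0],"grip":0.1},{"rot":[0,0,0],"slide":[-0.012,-0.039,0],"grip":0.1},{"rot":[0,0,0],"slide":[-0.008,-0.027,-0.02],"grip":0.1},{"rot":[0,0,0],"slide":[-0.004,-0.01,-0.04],"grip":0.1},{"rot":[0,0,0],"slide":[0,0,-0.03],"grip":0.1},{"rot":[0,0,0],"slide":[0,0,0],"grip":0.1}])

```text
time: 19.1
ee_pos: [0.52, -0.2663, 0.1308]
eef_rot: [0.996, 0.09, -0.001, -0.001]
ft_force: [0.6, 0.0, -0.2]
width: 0.0293
grip_force: 20.0
```

```bash
python3 - <<'E'
from fit import *
p=eyes.camera('scene');q=eyes.camera('side')
for P in(p,q):
  for o in('vial','disc'):print(o,[ (np.round(d['bbox']).tolist(),round(d['conf'],2)) for d in eyes.look_for(o,P)])
st=sensors.read_state();t=st['ee_pos'];print(t,st['eef_rot'],st['ft_force'],st['grip_force'],st['time'])
for P in (p,q):print(bb(P,cyl(t,.015,t[2]-.005,t[2]+.05)),bb(P,cyl([.521,-.267],.05,0,.015)))
E
```

```text
vial [([289.0, 183.0, 305.0, 210.0], 0.95), ([289.0, 202.0, 302.0, 234.0], 0.85), ([215.0, 151.0, 240.0, 184.0], 0.65)]
disc [([262.0, 154.0, 308.0, 191.0], 0.77), ([211.0, 211.0, 261.0, 252.0], 0.69)]
vial [([328.0, 190.0, 338.0, 216.0], 0.81), ([303.0, 172.0, 316.0, 203.0], 0.8), ([336.0, 112.0, 351.0, 138.0], 0.6)]
disc [([360.0, 204.0, 404.0, 242.0], 0.98), ([320.0, 159.0, 353.0, 184.0], 0.85)]
[ 0.52204891 -0.26684004  0.13328626] [9.95921339e-01 9.02174731e-02 9.69695643e-04 7.44493406e-04] [-0.0905447  -0.10142581 -0.87145957] 19.998327976791188 19.4
[214.30102716 150.46279846 236.12029267 185.91770909] [209.68466232 208.30555479 262.41685377 250.00476461]
[332.99356518 109.00644927 346.61119909 136.09243183] [318.4476226  158.16802273 358.12133463 187.50777574]
```

The vial is held over the disc and both fit the prediction. Lowering.

Request:
arm_command(steps=[{"rot":[0,0,0],"slide":[0,0,-0.025],"grip":0.1},{"rot":[0,0,0],"slide":[0,0,-0.03],"grip":0.1},{"rot":[0,0,0],"slide":[0,0,-0.025],"grip":0.1},{"rot":[0,0,0],"slide":[0,0,-0.015],"grip":0.1},{"rot":[0,0,0],"slide":[0,0,-0.009],"grip":0.1},{"rot":[0,0,0],"slide":[0,0,-0.004],"grip":0.1},{"rot":[0,0,0],"slide":[0,0,0],"grip":0.1},{"rot":[0,0,0],"slide":[0,0,0],"grip":0.1}])

```text
time: 20.4
ee_pos: [0.5216, -0.2668, 0.0244]
eef_rot: [0.996, 0.09, 0.0, 0.0]
ft_force: [-0.1, -0.5, -0.5]
width: 0.0293
grip_force: 20.0
```

Request:
arm_command(steps=[{"rot":[0,0,0],"slide":[0,0,-0.002],"grip":0.1},{"rot":[0,0,0],"slide":[0,0,-0.001],"grip":0.1},{"rot":[0,0,0],"slide":[0,0,0],"grip":0.1},{"rot":[0,0,0],"slide":[0,0,0],"grip":0.1},{"rot":[0,0,0],"slide":[0,0,0],"grip":0.1},{"rot":[0,0,0],"slide":[0,0,0],"grip":0.1},{"rot":[0,0,0],"slide":[0,0,0],"grip":0.1},{"rot":[0,0,0],"slide":[0,0,0],"grip":0.1}])

```text
time: 21.4
ee_pos: [0.5212, -0.2667, 0.0207]
eef_rot: [0.996, 0.09, -0.0, 0.0]
ft_force: [0.1, 0.3, -0.9]
width: 0.0295
grip_force: 20.0
```

Request:
arm_command(steps=[{"rot":[0,0,0],"slide":[0,0,-0.001],"grip":0.1},{"rot":[0,0,0],"slide":[0,0,0],"grip":0.1},{"rot":[0,0,0],"slide":[0,0,0],"grip":0.1},{"rot":[0,0,0],"slide":[0,0,0],"grip":0.4},{"rot":[0,0,0],"slide":[0,0,0],"grip":0.7},{"rot":[0,0,0],"slide":[0,0,0],"grip":0.8},{"rot":[0,0,0],"slide":[0,0,0],"grip":0.8},{"rot":[0,0,0],"slide":[0,0,0],"grip":0.8}])

```text
time: 22.4
ee_pos: [0.5212, -0.2667, 0.0197]
eef_rot: [0.996, 0.09, 0.0, 0.0]
ft_force: [-0.3, -0.3, -0.9]
width: 0.0653
grip_force: 0.0
```

Request:
arm_command(steps=[{"rot":[0,0,0],"slide":[0,0,0.01],"grip":0.8},{"rot":[0,0,0],"slide":[0,0,0.02],"grip":0.8},{"rot":[0,0,0],"slide":[0,0,0.03],"grip":0.8},{"rot":[0,0,0],"slide":[0,0,0.04],"grip":0.8},{"rot":[0,0,0],"slide":[0,0,0.04],"grip":0.8},{"rot":[0,0,0],"slide":[0,0,0.04],"grip":0.8},{"rot":[0,0,0],"slide":[0,0,0],"grip":0.8},{"rot":[0,0,0],"slide":[0,0,0],"grip":0.8}])

```text
time: 23.4
ee_pos: [0.5211, -0.2666, 0.2003]
eef_rot: [0.996, 0.09, 0.0, 0.0]
ft_force: [0.3, 0.6, -0.6]
width: 0.0698
grip_force: 0.0
```

```bash
python3 - <<'E'
from fit import *
p=eyes.camera('scene');save(p,'end.png')
for o in('vial','disc','guard'):print(o,[ (np.round(d['bbox']).tolist(),round(d['conf'],2)) for d in eyes.look_for(o,p)])
print(bb(p,cyl([.521,-.267],.015,.015,.07)))
st=sensors.read_state();print(st['ee_pos'],st['ft_force'],st['width'],st['time'])
E
```

```text
vial [([223.0, 200.0, 242.0, 230.0], 0.93), ([290.0, 186.0, 304.0, 211.0], 0.82), ([286.0, 204.0, 303.0, 238.0], 0.71)]
disc [([264.0, 155.0, 305.0, 190.0], 0.77), ([211.0, 211.0, 263.0, 248.0], 0.59)]
guard [([338.0, 143.0, 476.0, 194.0], 0.65)]
[223.87846711 199.21394324 243.58755486 231.15900712]
[ 0.52075763 -0.26650546  0.19892116] [ 0.35503373 -0.64379704  0.18410218] 0.06939968756689886 23.6
```

View pics/end.png

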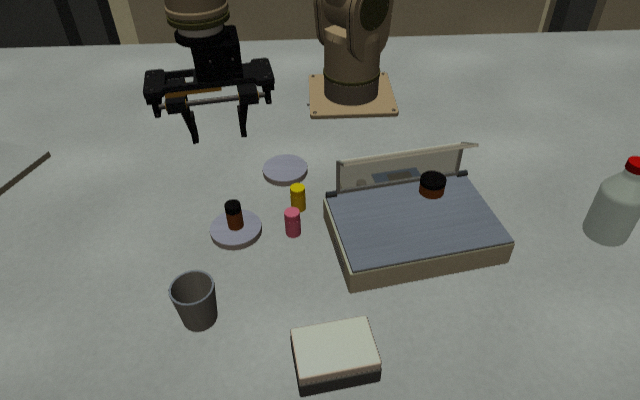

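The vial stands upright at (234,215) in the middle of the target disc. The guard is shut, the jar is untouched and the hand is clear.

```bash
python3 -c "
from bench import order
print(order.close_job())"
```

```text
the job is handed in; nothing more can be done
None
```

The vial is released and standing upright in the middle of the rightmost cooling disc, the guard is shut again, and the job is handed in at about 24 s of the allowed 48 s; no verdict came back. My first push on the guard jammed at about 32 N, so I backed off and repeated it with the hand lower.

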